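# Flip the stock tags

### The arm

A 6-joint arm with a two-finger parallel gripper is mounted at the origin on a cart in front of the work surface, level with it; the furniture and walls round the work are solid. World frame = base frame: x ahead of the robot, y to its left, z up, the work surface at z = 0. Lengths are in m, angles in degrees, forces in N, time in s.
With the tool pointing down it reaches from about 0.375 to 0.925 m from the base axis. Payload 5.7 kg.
Tool frame: the origin (TCP) lies at the centre of the arm's flange, where the gripper is bolted on; the fingertips stand 182 mm ahead of it and the grasp point (between the pads) lies 163 mm ahead of it (bot.pinch_z is the distance from the TCP to the grasp point, in m); z points along the fingers, y is the line along which they close (so a half turn about z gives the same grasp; the last joint's range is limited). The gripper opens to 88 mm and grips with 3 to 60 N. Pads are 20 mm wide; open, the fingers measure 115 mm over their backs; the gripper's body (75 mm by 178 mm) begins 61 mm behind the grasp point.
Start: joints at [66.4, 20.558, 86.54, -0, 72.909, -6.595], TCP at [0.175, 0.574, 0.405] pointing down, gripper open.
Joint ranges: [-170.27, 170.27], [-57.76, 135], [12.27, 136.19], [-55.21, 235.2], [11.17, 155.16], [-170.74, 170.74]. Speed limits (degrees/s): [136.94, 136.94, 180, 180, 180, 180].

### API

Orientations are given as [roll, pitch, yaw] about the fixed x, y, z axes, in that order (R = Rz(yaw) Ry(pitch) Rx(roll)).
In Python, from workcell import bot, eyes, job gives the robot as it stands. The module is installed in compiled form; this text tells all that it offers.
- The arm moves only by the tool step_arm, never from a script. Its argument "targets" is a list of rows, each a list of 6 numbers: the shift along the tool's x, y, z in cm, then the turn, a rotation vector about the tool's x, y, z in degrees. A call has 1 to 10 rows; each row is the pose to reach, as a shift and turn from the pose commanded when the call began, along the tool's axes at that moment; what a row does not reach only later rows make up. A row lasts 1/10 s, in which the tool goes at most 50 mm and 8.59 degrees, less where a joint would pass 70% of its speed; a pose out of reach is approached as far as the arm can. A call with a gripper value outside its range is refused whole. "jaw" is the opening, from 0 (shut) to 1 (fully open), set as the call begins (left out, the last holds). The fingers move at their own pace and stop on an object; "grip_force" is the grip in N (left out, the last holds). Time passes only in rows, so rows that repeat a pose let the fingers close. It gives the time, the measured TCP pose, the force, the opening and the grip force at its end, in the units of the state.
- bot.read_state(): the state, without advancing time (a new reading comes with each control period).
- eyes.camera(name): name is "scene" or "top"; returns the picture (420x560x3 uint8, blue, green, red); there is no depth.
- eyes.get_calibration(name): a dict with "fx", "fy", "cx", "cy" (pixels), "rvec" (rotation vector, rad) and "tvec" (3), from world to camera coordinates, as OpenCV has them. Camera axes: x right, y down, z forward; pixel columns grow to the right and rows downward; lengths in m; the calibration is good to about 2 mm. A picture is of the moment at which its call begins. get_calibration takes no time and is no camera call.
- job.hand_in(): hands the job in; it is judged then, once.
The state is a dict: "clock": time; "joint_pos": joint angles; "joint_velocities": joint speeds; "effort": joint torques, N m; "eef_pos": TCP position; "eef_rot": TCP orientation; "wrist_force": force on the tool from outside, world axes, zero at the start; "wrist_torque": the same for the moment, N m; "width": opening from 0.0 (shut) to 1.0 (fully open); "gripper_force": force on a finger pad.
Only numpy, scipy, OpenCV 4.12 (cv2) and the standard library are available. Lean on these libraries where they do the work, as an engineer would, in place of code of your own. Each camera call takes 0.05 s, during which the arm holds its last target. There are 200 camera calls.

### The job

Each blue bin on the board has a hinged tag on the stand in front of it, green on one side and red on the other. With light pushes of the fingertips, flip over the tags that are wrong, so that in the end the tags of the bins with a carton in them lie with the green face up and the tag of the empty bin lies with the red face up. Do not grip the tags, and neither lift nor shift the bins, the cartons or the things standing around.

Things in the scene. Friction and masses are not known exactly. Their poses are not given: they have to be found in the camera images.
- board: plywood board 215 x 420 x 8 mm, fixed on the worktop, with three tag stands in a row along its near edge and three bins behind them. Origin: underside, middle of the row of stands; x points from stands to bins (roughly away from the robot), y along the row to the left. Places at y = +140, 0 and -140 mm, stands at x = 0, bins at x = 100 mm; any stand and any bin may be at any place.
- hinge_a (a point): middle of the hinge axis of tag a, fixed, 40 mm above the worktop; its x axis is the hinge axis (same axes as the board). The grey stand that carries it is 60 mm along x and 36 mm along y and reaches 42 mm above the board (50 mm above the worktop, wire rests included), so fingertips kept 53 mm or more above the worktop pass over it.
- edge_a (a point): middle of the free edge of tag a, 50 mm from the hinge axis; z points from hinge to edge, y out of the green face, x along the edge. The tag is a plate 44 mm wide along the hinge, 4 mm thick with a smooth, slippery 6 mm black bead along the edge, 60 g, one side green, one red. At rest the edge is 36 mm to the side of the hinge and 75 mm above the worktop; upright 90 mm.
- tag_a (a joint): swing of tag a in rad: 0 upright, +0.8 lying over to the right (towards the board's -y) with its GREEN face up, -0.8 lying over to the left (+y) with its RED face up. It swings freely with slight friction; pushed past upright by a finger against its free edge, it falls to the other side by itself, onto a rigid rest: do not push on there.
- hinge_b (a point): middle of the hinge axis of tag b, fixed, 40 mm above the worktop; its x axis is the hinge axis (same axes as the board). The grey stand that carries it is 60 mm along x and 36 mm along y and reaches 42 mm above the board (50 mm above the worktop, wire rests included), so fingertips kept 53 mm or more above the worktop pass over it.
- edge_b (a point): middle of the free edge of tag b, 50 mm from the hinge axis; z points from hinge to edge, y out of the green face, x along the edge. The tag is a plate 44 mm wide along the hinge, 4 mm thick with a smooth, slippery 6 mm black bead along the edge, 60 g, one side green, one red. At rest the edge is 36 mm to the side of the hinge and 75 mm above the worktop; upright 90 mm.
- tag_b (a joint): swing of tag b in rad: 0 upright, +0.8 lying over to the right (towards the board's -y) with its GREEN face up, -0.8 lying over to the left (+y) with its RED face up. It swings freely with slight friction; pushed past upright by a finger against its free edge, it falls to the other side by itself, onto a rigid rest: do not push on there.
- hinge_c (a point): middle of the hinge axis of tag c, fixed, 40 mm above the worktop; its x axis is the hinge axis (same axes as the board). The grey stand that carries it is 60 mm along x and 36 mm along y and reaches 42 mm above the board (50 mm above the worktop, wire rests included), so fingertips kept 53 mm or more above the worktop pass over it.
- edge_c (a point): middle of the free edge of tag c, 50 mm from the hinge axis; z points from hinge to edge, y out of the green face, x along the edge. The tag is a plate 44 mm wide along the hinge, 4 mm thick with a smooth, slippery 6 mm black bead along the edge, 60 g, one side green, one red. At rest the edge is 36 mm to the side of the hinge and 75 mm above the worktop; upright 90 mm.
- tag_c (a joint): swing of tag c in rad: 0 upright, +0.8 lying over to the right (towards the board's -y) with its GREEN face up, -0.8 lying over to the left (+y) with its RED face up. It swings freely with slight friction; pushed past upright by a finger against its free edge, it falls to the other side by itself, onto a rigid rest: do not push on there.
- bin_a: loose blue open bin 116 x 82 x 36 mm (over its rims) on the board, 3 mm walls and floor; always holds the larger carton (full). Origin: centre of its underside, 8 mm above the worktop. Its tag is the one on the stand directly in front of it, about 100 mm nearer the robot.
- bin_b: loose blue open bin 116 x 82 x 36 mm (over its rims) on the board, 3 mm walls and floor; always holds the smaller carton (full). Origin: centre of its underside, 8 mm above the worktop. Its tag is the one on the stand directly in front of it, about 100 mm nearer the robot.
- bin_c: loose blue open bin 116 x 82 x 36 mm (over its rims) on the board, 3 mm walls and floor; is always empty. Origin: centre of its underside, 8 mm above the worktop. Its tag is the one on the stand directly in front of it, about 100 mm nearer the robot.
- carton_large_mid (a point): centre of a loose brown carton 62 x 95 x 50 mm that stands in bin_a and stays there; its top is 61 mm above the worktop
- carton_small_mid (a point): centre of a loose brown carton 60 x 80 x 45 mm that stands in bin_b and stays there; its top is 56 mm above the worktop
- tape_measure: yellow tape measure 40 x 76 x 64 mm, loose on the worktop left of or behind the board, a bystander to be left alone. Origin: centre of its underside.
- pink_tin: pink round tin, 66 mm across, 64 mm high, loose on the worktop left of or behind the board, a bystander to be left alone. Origin: centre of its underside.
- spool_copper: spool of copper wire 80 x 71 x 50 mm, loose on the worktop left of or behind the board, a bystander to be left alone. Origin: centre of its underside.
- screw_jar: small clear jar of brass screws, white cap, 58 mm across, 68 mm high, loose on the worktop left of or behind the board, a bystander to be left alone. Origin: centre of its underside.
- box_relay: small brown carton 58 x 75 x 38 mm, lying away from the bins, loose on the worktop left of or behind the board, a bystander to be left alone. Origin: centre of its underside.

How it is judged:
By the outcome, as a careful person would: the job done as asked, in the order asked, and still so for the second after the job is handed in, with the robot touching nothing.
It also fails if it takes over 51 s, if anything falls off the work surface, if the arm or the gripper's body presses on something with over 40 N, if the wrist force passes 120 N, or if a joint passes its speed limit or range.

## Working session

There is one attempt and no reset: what is moved stays moved. The work goes in short steps, Python scripts to look and compute and a tool call to move; the robot and the scene stay as the last step left them, time stands still between calls to the robot, and variables do not carry over. Pictures are saved under pics/ and viewed, at most 10 in all, crops included, and the job is handed in when it is done.

Besides the shell and the picture viewer there is one more tool, called after "Emit:" by a JSON object that holds its "api" and its "payload". step_arm: Moves the arm, as the interface text tells. Its arguments: {"type":"object","properties":{"targets":{"type":"array"},"jaw":{"type":"number"},"grip_force":{"type":"number"}},"required":["targets"]}

```bash
mkdir -p pics; cat > h.py <<'E'
import numpy as np,cv2
from workcell import bot,eyes,job
def ray(n,uv,z):
    c=eyes.get_calibration(n);R=cv2.Rodrigues(np.array(c['rvec'],float))[0];t=np.array(c['tvec'],float).ravel()
    d=R.T@np.array([(uv[0]-c['cx'])/c['fx'],(uv[1]-c['cy'])/c['fy'],1]);o=-R.T@t
    return o+d*(z-o[2])/d[2]
def proj(n,p):
    c=eyes.get_calibration(n);K=np.array([[c['fx'],0,c['cx']],[0,c['fy'],c['cy']],[0,0,1]])
    return cv2.projectPoints(np.array(p,float).reshape(-1,1,3),np.array(c['rvec'],float),np.array(c['tvec'],float),K,None)[0].reshape(-1,2)
E
python3 - <<'E'
from h import *
s=bot.read_state();print(s)
for n in('top','scene'):cv2.imwrite(f'pics/{n}0.png',eyes.camera(n))
E
```

```text
{'clock': 0.0, 'joint_pos': array([ 6.64007892e+01,  2.06002007e+01,  8.65981611e+01, -1.56054142e-03,
        7.29068043e+01, -6.59425804e+00]), 'joint_velocities': array([ 0.10794404,  0.04065018,  0.03474194, -0.02641655,  0.00473029,
        0.07277372]), 'effort': array([-1.77974631e-03, -5.15370870e+01, -2.70729285e+01,  6.70382730e-02,
        3.49017105e-02, -1.75374039e-04]), 'eef_pos': array([0.17534079, 0.57344657, 0.40379122]), 'eef_rot': array([-1.79895358e+02, -1.05961090e-02,  1.62995498e+02]), 'wrist_force': array([ 1.24145501, -0.0114684 ,  0.01991213]), 'wrist_torque': array([ 0.02698065, -0.00095804, -0.03304786]), 'gripper_force': 0.0, 'width': 0.998251899872781}
```

View pics/top0.png

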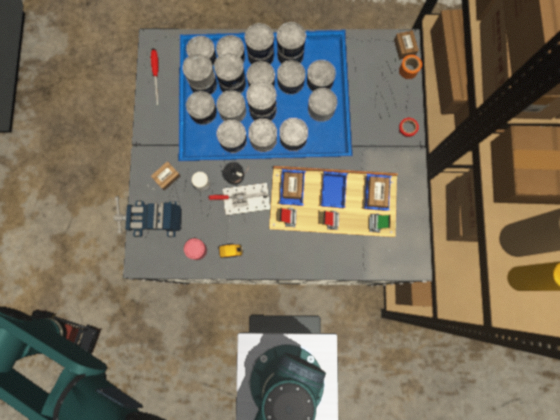

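View pics/scene0.png

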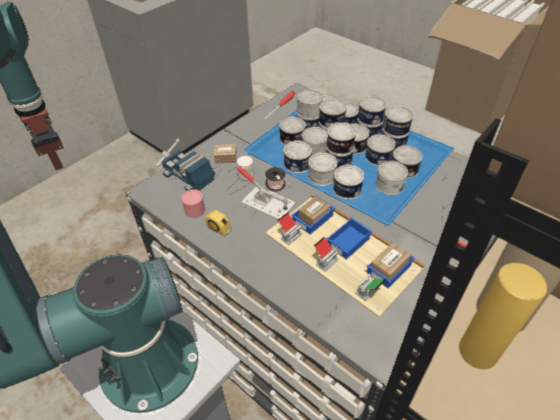

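The top view shows cartons in the left bin (292,187) and right bin (378,191), with the middle bin (333,189) empty. The tags are red at (287,217), red at (329,218) and green at (380,222), so the left one looks wrong. I'll zoom in to check.

```bash
python3 - <<'E'
from h import *
a=cv2.imread('pics/top0.png')[160:245,262:405];b=cv2.imread('pics/scene0.png')[185:310,255:430]
cv2.imwrite('pics/ct.png',cv2.resize(a,None,fx=5,fy=5,interpolation=cv2.INTER_CUBIC))
cv2.imwrite('pics/cs.png',cv2.resize(b,None,fx=4,fy=4,interpolation=cv2.INTER_CUBIC))
im=cv2.imread('pics/top0.png');hsv=cv2.cvtColor(im,cv2.COLOR_BGR2HSV)
def blobs(m,lab):
    n,_,st,ce=cv2.connectedComponentsWithStats(m)
    for i in range(1,n):
        if st[i,4]>25 and 262<ce[i][0]<405 and 160<ce[i][1]<245: print(lab,st[i],ce[i].round(1))
blobs(cv2.inRange(hsv,(0,150,80),(6,255,255))|cv2.inRange(hsv,(172,150,80),(180,255,255)),'red')
blobs(cv2.inRange(hsv,(45,100,50),(85,255,255)),'green')
blobs(cv2.inRange(hsv,(105,150,50),(125,255,255)),'blue')
m=cv2.inRange(hsv,(14,60,120),(32,255,255));m[:160]=0;m[240:]=0;m[:,:266]=0;m[:,402:]=0
c=cv2.findContours(m,0,2)[0];r=cv2.minAreaRect(np.vstack(c));bp=cv2.boxPoints(r)
print(r);print([ray('top',p,.008).round(3) for p in bp])
print(eyes.get_calibration('top'))
E
```

```text
red [281 209   9  14 109] [285.1 215.3]
red [325 212   8  13 100] [328.5 217.9]
green [378 215  11  13 125] [383.1 221.5]
blue [322 173  23  34 617] [332.7 189.6]
blue [281 198  20   7  83] [290.1 201.1]
((333.70794677734375, 200.98236083984375), (127.37173461914062, 65.24337768554688), 3.4533159732818604)
[array([0.484, 0.062, 0.008]), array([0.707, 0.052, 0.008]), array([ 0.683, -0.38 ,  0.008]), array([ 0.461, -0.358,  0.008])]
{'fx': 465.92616134146806, 'fy': 465.92616134146806, 'cx': 275.2938032707004, 'cy': 209.77623963127874, 'rvec': array([ 2.13183858, -2.11604043,  0.17693503]), 'tvec': array([0.03485889, 0.54406416, 1.47123214])}
```

View pics/ct.png

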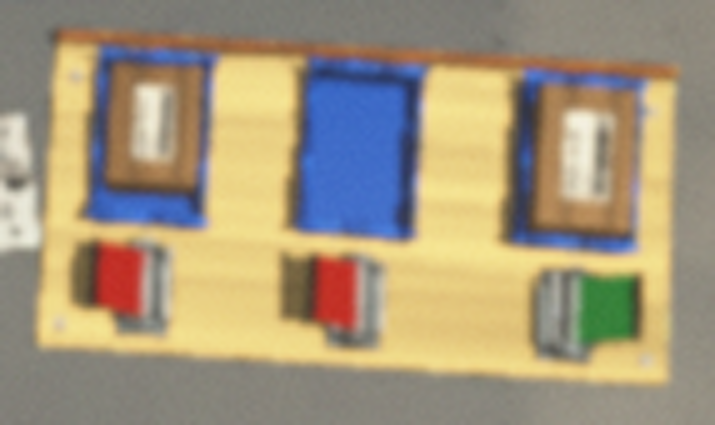

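View pics/cs.png

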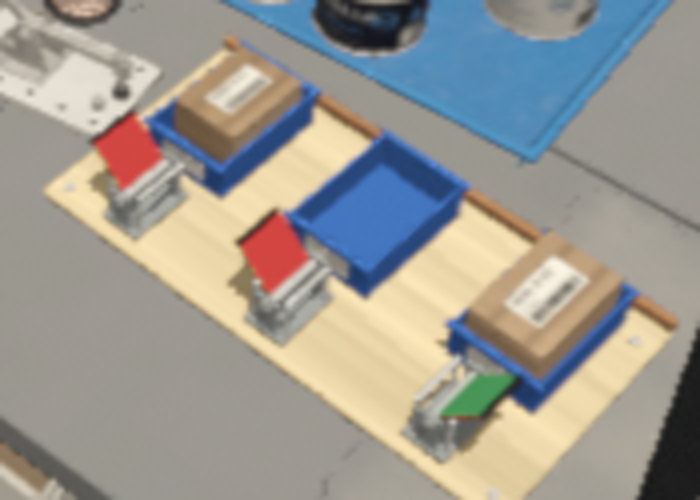

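Confirmed: only the left tag is wrong. It shows red, lying over to the left, and its bin is full. It has to be pushed from its left side towards -y.

```bash
cat >> h.py <<'E'
from scipy.spatial.transform import Rotation as Ro
E
python3 - <<'E'
from h import *
hsv=cv2.cvtColor(cv2.imread('pics/top0.png'),cv2.COLOR_BGR2HSV)
E1=ray('top',(280.5,216),.075);print('edge',E1)
for uv in((290.1,216.4),): print('hinge~',ray('top',uv,.044))
E2=ray('top',(324.5,218.6),.075);print('edge mid',E2,'sep',E1-E2)
# board yaw from tags' edges
d=E1-E2;yaw=np.degrees(np.arctan2(-d[0],d[1]));print('yaw',yaw)
# scene check
print('scene proj of edge', proj('scene',E1), 'crop bead px ~', 255+112/4,185+127/4)
s=bot.read_state();R=Ro.from_euler('xyz',s['eef_rot'],degrees=True)
ty=R.apply([0,1,0]);print('tool y heading',np.degrees(np.arctan2(ty[1],ty[0])))
E
```

```text
edge [0.51894716 0.02179146 0.075     ]
hinge~ [ 0.52295193 -0.00952579  0.044     ]
edge mid [ 0.51147905 -0.11858796  0.075     ] sep [0.00746811 0.14037942 0.        ]
yaw -3.0452329803675418
scene proj of edge [[281.4187158  216.39789878]] crop bead px ~ 283.0 216.75
tool y heading 72.99522584838292
```

Emit:
{"api": "step_arm", "payload": {"targets": [[-0.8,-0.6,0,0,0,-0.5],[-2.4,-1.9,0,0,0,-1],[-4.8,-3.8,0,0,0,-2],[-8,-6.3,0,0,0,-3],[-11.2,-8.8,0,0,0,-4],[-14.4,-11.3,0,0,0,-5],[-17.6,-13.9,0,0,0,-6],[-20,-15.8,0,0,0,-6.5],[-21.6,-17,0,0,0,-7],[-22,-17.4,0,0,0,-7]], "jaw": 0}}

```text
clock: 1.1
eef_pos: [0.3359, 0.3411, 0.4046]
eef_rot: [-180.0, 0.0, 169.9]
wrist_force: [-0.7, 0.0, -0.7]
width: 0.131
gripper_force: 0.0
```

Emit:
{"api": "step_arm", "payload": {"targets": [[-0.8,-0.8,0,0,0,-0.5],[-2.5,-2.5,0,0,0,-1],[-5,-5,0,0,0,-2],[-8.2,-8.3,0,0,0,-3],[-11.5,-11.7,0,0,0,-4],[-14.8,-15,0,0,0,-5],[-18,-18.3,0,0,0,-6],[-20.5,-20.8,0,0,0,-6.5],[-22.2,-22.5,0,0,0,-7],[-22.7,-23,0,0,0,-7]]}}

```text
clock: 2.1
eef_pos: [0.5197, 0.0757, 0.4045]
eef_rot: [-180.0, 0.0, 176.9]
wrist_force: [-0.8, -0.0, -0.0]
width: 0.001
gripper_force: 0.0
```

Emit:
{"api": "step_arm", "payload": {"targets": [[0,0,1,0,0,0],[0,0,3,0,0,0],[0,0,5.5,0,0,0],[0,0,8,0,0,0],[0,0,10.5,0,0,0],[0,0,12,0,0,0],[0,0,13,0,0,0],[0,0,13,0,0,0],[0,0,13,0,0,0]]}}

```text
clock: 3.0
eef_pos: [0.5183, 0.0778, 0.2749]
eef_rot: [180.0, -0.0, 177.0]
wrist_force: [0.7, 0.2, 0.4]
width: 0.005
gripper_force: 0.0
```

```bash
python3 - <<'E'
from h import *
b=eyes.camera('scene')
s=bot.read_state();p=s['eef_pos'];print(p)
tip=p-[0,0,.182];print(proj('scene',tip),proj('scene',[.519,.022,.075]))
cv2.imwrite('pics/n1.png',cv2.resize(b[150:300,220:400],None,fx=4,fy=4,interpolation=cv2.INTER_CUBIC))
E
```

```text
[0.51866036 0.07757734 0.27528373]
[[266.90249414 203.33873637]] [[281.37628866 216.35413052]]
```

View pics/n1.png

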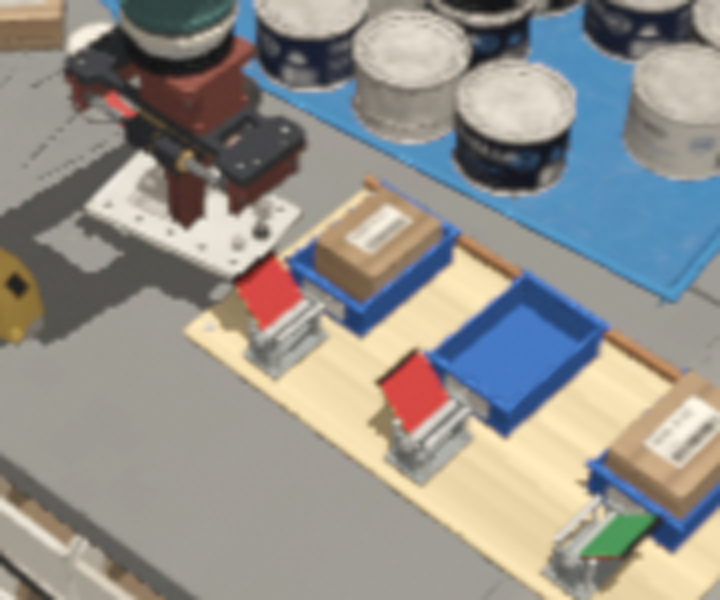

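The fingertip shows at (266,205) in the scene image, where it was predicted, clear to the left of the tag. Next I lower it and push gently towards -y.

Emit:
{"api": "step_arm", "payload": {"targets": [[0,-1,0,0,0,0],[0,-2,0.5,0,0,0],[0,-2,1.5,0,0,0],[0,-2,2.5,0,0,0],[0,-2,3.1,0,0,0],[0,-2,3.3,0,0,0],[0,-2,3.3,0,0,0],[0,-2,3.3,0,0,0]]}}

```text
clock: 3.85
eef_pos: [0.5176, 0.0573, 0.2416]
eef_rot: [-180.0, -0.0, 177.0]
wrist_force: [0.3, -0.5, 0.6]
width: 0.004
gripper_force: 0.0
```

Emit:
{"api": "step_arm", "payload": {"targets": [[0,-0.4,0,0,0,0],[0,-0.9,0,0,0,0],[0,-1.3,0,0,0,0],[0,-1.7,0,0,0,0],[0,-2.1,0,0,0,0],[0,-2.5,0,0,0,0],[0,-2.9,0,0,0,0],[0,-3.3,0,0,0,0],[0,-3.7,0,0,0,0],[0,-4.1,0,0,0,0]]}}

```text
clock: 4.85
eef_pos: [0.5153, 0.0158, 0.2416]
eef_rot: [-180.0, -0.0, 177.0]
wrist_force: [-0.7, -0.1, -0.4]
width: 0.008
gripper_force: 0.1
```

Emit:
{"api": "step_arm", "payload": {"targets": [[0,-0.4,0,0,0,0],[0,-0.8,0,0,0,0],[0,-1.2,0,0,0,0],[0,-1.6,0,0,0,0],[0,-1.9,0,0,0,0],[0,-2.2,0,0,0,0],[0,-2.5,0,0,0,0],[0,-2.5,0,0,0,0]]}}

```text
clock: 5.65
eef_pos: [0.514, -0.0091, 0.2417]
eef_rot: [-180.0, -0.0, 177.0]
wrist_force: [-0.3, 0.5, -0.0]
width: 0.004
gripper_force: 0.0
```

Emit:
{"api": "step_arm", "payload": {"targets": [[0,0.5,0,0,0,0],[0,1.5,0,0,0,0],[0,3,0,0,0,0],[0,5,0,0,0,0],[0,6.5,-1,0,0,0],[0,7,-3,0,0,0],[0,7,-6,0,0,0],[0,7,-9,0,0,0],[0,7,-10,0,0,0],[0,7,-10,0,0,0]]}}

```text
clock: 6.65
eef_pos: [0.5183, 0.0619, 0.3435]
eef_rot: [180.0, 0.2, 177.0]
wrist_force: [-0.0, -0.8, 0.2]
width: 0.003
gripper_force: 0.0
```

```bash
python3 - <<'E'
from h import *
b=eyes.camera('scene')
cv2.imwrite('pics/n2.png',cv2.resize(b[150:300,220:430],None,fx=3.8,fy=3.8,interpolation=cv2.INTER_CUBIC))
E
```

```text
(no output)
```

View pics/n2.png

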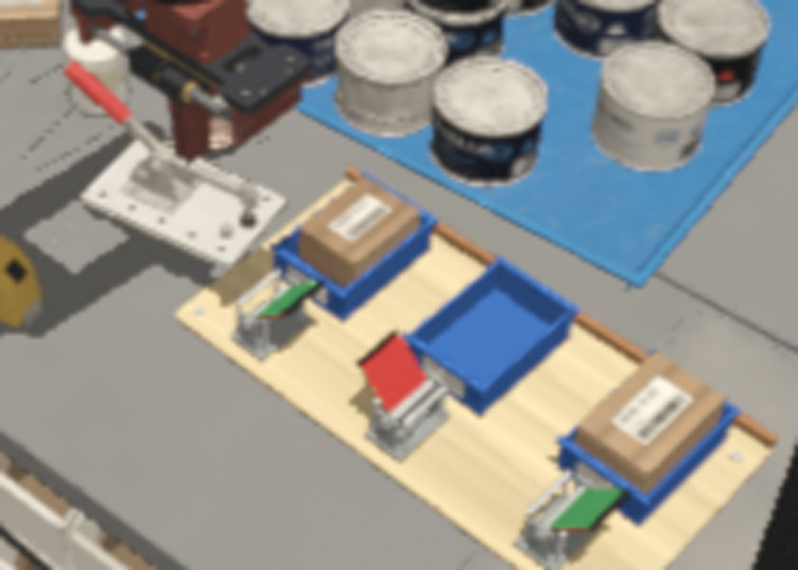

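The left tag now lies green face up at (290,300), the middle one is still red at (395,370) and the right one still green at (590,508). Nothing else has moved, and the arm is clear.

```bash
python3 -c "
from h import *
print(job.hand_in())"
```

```text
the job is handed in; nothing more can be done
None
```

I flipped the left tag to green, the only wrong one; the last camera view showed both full bins' tags green and the empty bin's tag red, and I handed the job in at about 7 s.

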